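# Clear the curd offcuts into the scrap box and latch its lid

## Task

Clear up after slicing: open the steel scrap box, put every curd offcut from the slicing board into it, then shut the lid and flip the cam lever over its high point until it snaps closed on the lid. Leave the whole curd wheel on the board and everything else on the table where it is.

Things in the scene. Friction and masses are not known exactly. Their poses are not given: they have to be found in the camera images.
- scrap_box: fixed open steel box, 150 (its x) by 180 (its y) by 85 high outside, walls 4, inner floor 4 above the table, with hinged lid and cam lever latch. Origin: centre of its underside; its -x axis points to its front, the side with the lever (roughly world +y, the robot's left); its +x side has the lid hinge
- lid (a joint): white lid of the box, 150 by 180 by 8. 0 = shut; grows as it opens, stops at 1.6 rad (just past upright). The hinge is stiff: it stays at any angle, takes about 0.2 N m to move (2 N at the grip). It starts shut or slightly ajar. While the lever is closed its claw blocks the lid
- lid_grip (a point): middle of the lid's grip, a white rod 20 thick, 32 long along the box's y, 36 above the lid's underside (122 above the table when shut), 28 behind the lid's front edge, 40 to the box's -y side. It circles lid_hinge in the box's x-z plane; gripped by its ends (fingers closing along the box's y) it can turn between the fingers
- lid_hinge (a point): middle of the lid's hinge axis, which lies along the box's y on the far (+x) rim, 85 above the table
- cam_lever (a joint): cam lever latch on the box's front, turning about the box's y. 0 = open: handle points forward from the box, 15 degrees above level. It swings up and back; high point at 1.1 rad (near upright): before it a spring throws the lever back open, past it the lever snaps to the stop at 1.75 = closed (leaning back over the lid, claw over its edge). Up to 8 N at the grip, most about halfway up
- lever_grip (a point): middle of the lever's black bar handle (18 wide along the box's y, 13 thick, 68 long; the tip is 42 beyond this point), 95 from the pivot; moves with the lever
- lever_pivot (a point): pivot of the lever, fixed to the box: 92 in front of the box's middle, 45 to its +y side, 82 above the table; axis along the box's y
- board: fixed wooden slicing board, 220 (x) by 320 (y), 14 thick. Origin: centre of its underside
- offcut_0: offcut: rough cream block of dry curd, 56x28x26 (length along its x, width along its y, height), sloping ends, the width tapering by 14% to +x, 25 to 50 g. Starts lying on the board. 3 to 5 of the five are present, the rest are absent. Origin: centre of its underside as it starts lying
- offcut_1: offcut: rough cream block of dry curd, 48x30x28 (length along its x, width along its y, height), sloping ends, the width tapering by 14% to +x, 25 to 50 g. Starts lying on the board. 3 to 5 of the five are present, the rest are absent. Origin: centre of its underside as it starts lying
- offcut_2: offcut: rough cream block of dry curd, 52x26x24 (length along its x, width along its y, height), sloping ends, the width tapering by 14% to +x, 25 to 50 g. Starts lying on the board. 3 to 5 of the five are present, the rest are absent. Origin: centre of its underside as it starts lying
- offcut_3: offcut: rough cream block of dry curd, 44x30x26 (length along its x, width along its y, height), sloping ends, the width tapering by 14% to +x, 25 to 50 g. Starts lying on the board. 3 to 5 of the five are present, the rest are absent. Origin: centre of its underside as it starts lying
- offcut_4: offcut: rough cream block of dry curd, 54x28x28 (length along its x, width along its y, height), sloping ends, the width tapering by 14% to +x, 25 to 50 g. Starts lying on the board. 3 to 5 of the five are present, the rest are absent. Origin: centre of its underside as it starts lying
- curd_wheel: whole pressed curd disc with fluted rim, 110 mm across, 35 tall, standing on the slicing board among the offcuts; stays there. Origin: centre of its underside
- stamp_ink: small ink bottle, 33 across, 62 tall; bystander. Origin: centre of its underside
- cup_a: yellow filled clear cup, 74 across, 88 tall; bystander. Origin: centre of its underside
- cup_b: yellow filled clear cup, 74 across, 84 tall; bystander. Origin: centre of its underside
- pen_b: white ball pen, 145 long along its y, 10 thick, lying on the table between board and box; bystander. Origin: middle of its underside
- tub: low yellow tub, 118 across, 46 tall; bystander. Origin: centre of its underside
Things that resemble listed ones, but are neither listed nor needed, are in the scene too. Leave any green or turquoise look-alike of the offcut_2 alone.

How it is judged:
By the outcome, as a careful person would: the job done as asked, in the order asked, and still so for the second after the job is handed in, with the robot touching nothing.
Of offcut_0, offcut_1, offcut_2, offcut_3, offcut_4 only 3 to 5 are there at a start; the rules pass over those that are not, and their reading is None.
At some moment in a run one of offcut_0, offcut_1, offcut_2, offcut_3, offcut_4 may be knocked a few centimetres aside while the robot is not near it.
Once in a run the grip may slacken for a moment while it holds something.
It also fails if it takes over 210 s, if anything falls off the work surface, if the arm or the gripper's body presses on something with over 40 N, if the wrist force passes 120 N, or if a joint passes its speed limit or range.

## Robot

A 7-joint arm with a two-finger parallel gripper is mounted at the origin on a cart in front of the work surface, level with it; the furniture and walls round the work are solid. World frame = base frame: x ahead of the robot, y to its left, z up, the work surface at z = 0. Lengths are in m, angles in rad, forces in N, time in s.
With the tool pointing down it reaches from about 0.35 to 0.9 m from the base axis. Payload 8.1 kg.
Tool frame: the origin (TCP) lies on the centre line of the jaws, within the pads' length; the fingertips stand 19 mm ahead of it and the grasp point (between the pads) is the TCP (arm.tip_reach is the distance from the TCP to the fingertips, in m); z points along the fingers, y is the line along which they close (so a half turn about z gives the same grasp; the last joint's range is limited). The gripper opens to 92 mm and grips with 3 to 60 N. Pads are 19 mm wide; open, the fingers measure 130 mm over their backs; the gripper's body (75 mm by 190 mm) begins 47 mm behind the grasp point.
Start: joints at [1.004, 0.434, 0.025, 1.573, -0.012, 1.134, -0.075], TCP at [0.28, -0.559, 0.246] pointing down, gripper open.
Joint ranges: [-2.62, 2.62], [-0.44, 2.09], [-1.27, 1.32], [0.08, 2.57], [-1.32, 4.46], [0.12, 2], [-2.74, 2.74]. Speed limits (rad/s): [2.22, 2.22, 3.01, 3.01, 3.14, 3.14, 3.14].

## Interface

Orientations are given as a rotation vector (axis times angle).
In Python, from cell import arm gives the robot as it stands.
- The arm moves only by the tool arm_command, never from a script. Its argument "targets" is a list that holds one entry, the list of rows, each a list of 6 numbers: the shift along the tool's x, y, z in m, then the turn, a rotation vector about the tool's x, y, z in rad. A call has 1 to 10 rows; each row shifts and turns the commanded pose from where the row before left it, along the tool's axes as they then stand; what a row does not reach is not made up. A row lasts 1/8 s, in which the tool goes at most 62.5 mm and 10.7 degrees, less where a joint would pass 70% of its speed; a pose out of reach is approached as far as the arm can. A call with a gripper value outside its range is refused whole. "jaw" is the finger opening in m, from 0 to 0.0918, set as the call begins (left out, the last holds). The fingers move at their own pace and stop on an object; "newtons" is the grip in N (left out, the last holds). Time passes only in rows, so rows that do not move let the fingers close. It gives the time, the measured TCP pose, the force, the opening and the grip force at its end, in the units of the state.
- arm.observe(): the state, without advancing time (a new reading comes with each control period).
- arm.get_image(name): name is "scene" or "top"; returns a dict with "pixels" (420x560x3 uint8, red, green, blue), "z_map" (420x560 float32, m along the optical axis (not along the pixel's ray), 0 where there is no reading), "fx", "fy", "cx", "cy" (pixels), "dist" ([k1, k2, p1, p2, k3] as OpenCV has them; the pictures are not rectified), "xyz" and "rotation" of the camera in the world. Camera axes: x right, y down, z forward; pixel columns grow to the right and rows downward; lengths in m; the calibration is good to about 2 mm. A picture is of the moment at which its call begins.
- arm.sign_off(): hands the job in; it is judged then, once.
The state is a dict: "clock": time; "joints": joint angles; "dq": joint speeds; "joint_efforts": joint torques, N m; "position": TCP position; "ee_rot": TCP orientation; "force": force on the tool from outside, world axes, zero at the start; "ft_torque": the same for the moment, N m; "width": opening from 0.0 (shut) to 1.0 (fully open); "gripper_force": force on a finger pad.
Only numpy, scipy, OpenCV 4.12 (cv2) and the standard library are available. Lean on these libraries where they do the work, as an engineer would, in place of code of your own. Each camera call takes 0.05 s, during which the arm holds its last target. There are 200 camera calls.

## Working session

There is one attempt and no reset: what is moved stays moved. The work goes in short steps, Python scripts to look and compute and a tool call to move; the robot and the scene stay as the last step left them, time stands still between calls to the robot, and variables do not carry over. Pictures are saved under pics/ and viewed, at most 14 in all, crops included, and the job is handed in when it is done.

Besides the shell and the picture viewer there is one more tool, called as a command line: name --argument value ..., lists and objects as JSON in quotes. arm_command: Moves the arm, as the interface text tells. Its arguments: {"type":"object","properties":{"targets":{"type":"array","items":{"type":"array","items":{"type":"array","items":{"type":"number"}}}},"jaw":{"type":"number"},"newtons":{"type":"number"}},"required":["targets"]}

```bash
mkdir -p pics; ls
cat > h.py <<'E'
import numpy as np, cv2
from cell import arm
from scipy.spatial.transform import Rotation as R
def cloud(im):
    h,w=im['z_map'].shape
    K=np.array([[im['fx'],0,im['cx']],[0,im['fy'],im['cy']],[0,0,1]])
    u,v=np.meshgrid(np.arange(w),np.arange(h))
    p=cv2.undistortPoints(np.stack([u,v],-1).reshape(-1,1,2).astype(np.float64),K,np.array(im['dist'],float)).reshape(h,w,2)
    z=im['z_map'].astype(float)
    c=np.dstack([p[...,0]*z,p[...,1]*z,z])
    Rm=np.array(im['rotation']); Rm=R.from_rotvec(Rm).as_matrix() if Rm.shape==(3,) else Rm
    P=c@Rm.T+np.array(im['xyz']); P[z==0]=np.nan
    return P
E
python3 - <<'E'
from h import *
for n in('top','scene'):
    im=arm.get_image(n); cv2.imwrite(f'pics/{n}0.png',im['pixels'][...,::-1]); np.savez(f'{n}0.npz',P=cloud(im),px=im['pixels'])
    print(n,im['xyz'],np.array(im['rotation']).round(3),im['fx'],im['dist'])
print(arm.observe())
E
```

```text
pics
top [-0.67804976  0.0388266   1.68256565] [-1.801  1.923 -0.645] 528.7657574380876 [0.00492997 0.         0.         0.         0.        ]
scene [-0.76538967  0.68555753  0.95585363] [-1.198  2.031 -1.169] 544.1272885836255 [-0.16267343  0.          0.          0.          0.        ]
{'clock': 0.1, 'joints': array([ 1.00442208,  0.43513183,  0.02496501,  1.57400856, -0.01159012,
        1.13397045, -0.07511191]), 'dq': array([ 0.00152738, -0.00178093, -0.00096971, -0.00094312, -0.00069237,
       -0.00204021, -0.00023601]), 'joint_efforts': array([ 3.72321170e-03, -6.69136262e+01,  9.87792425e-01, -3.15143538e+01,
       -6.05920935e-02,  3.73748050e-02,  6.24513723e-05]), 'position': array([ 0.27934653, -0.55862407,  0.24503571]), 'ee_rot': array([-3.05626532e+00, -7.21578760e-01,  6.92767117e-04]), 'force': array([-0.04596478, -0.53071441, -0.26570196]), 'ft_torque': array([-0.03921457, -0.07231472,  0.00310132]), 'gripper_force': 0.0, 'width': 1.000281126105945}
```

View pics/top0.png

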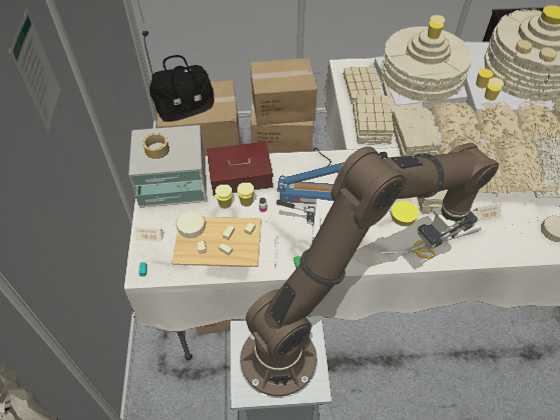

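View pics/scene0.png

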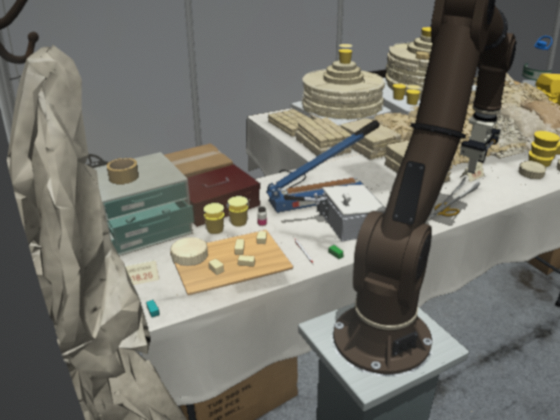

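The top view shows the board at (217,241) with four offcuts at (201,246), (229,231), (225,249) and (250,229), and the wheel at (190,224). The arm hides the box there. The scene view has the box at (355,208) with its lever pointing left at (325,208).

Run:
```python
from h import *
d=np.load('top0.npz');P=d['P'];hsv=cv2.cvtColor(d['px'],cv2.COLOR_RGB2HSV)
# offcuts & wheel: points above board
z=P[...,2]
print('board z',z[255,190],P[241,240], 'table',P[270,220])
roi=np.zeros(z.shape,bool);roi[205:268,172:264]=True
m=((z>0.026)&roi).astype(np.uint8)
n,l,s,c=cv2.connectedComponentsWithStats(m)
for i in range(1,n):
    if s[i,4]<15: continue
    q=P[l==i]; top=q[q[:,2]>q[:,2].max()-0.012]
    r=cv2.minAreaRect((top[:,:2]*1000).astype(np.float32))
    print(c[i].round(),s[i,4],'zmax',q[:,2].max().round(3),np.array(r[0]).round(),np.array(r[1]).round(),r[2])
for n,(u,v) in dict(board_tl=(180,219),board_tr=(261,219),bl=(174,262),br=(259,266),cupa=(224,190),cupb=(246,188),ink=(263,202),blue=(330,178),blueend=(282,195),pen=(277,250)).items(): print(n,P[v,u].round(3))
d2=np.load('scene0.npz');P2=d2['P']
m2=d2['px'][150:270,260:420]
cv2.imwrite('pics/box0.png',cv2.resize(m2[...,::-1],(800,600),interpolation=cv2.INTER_CUBIC))
for u,v in[(346,201),(330,198),(370,185),(384,210),(345,225),(325,212),(300,219),(375,125),(275,195),(320,185)]: print(u,v,P2[v,u].round(3))
```

```text
board z 0.013304598116025801 [0.46901398 0.11498789 0.0172215 ] table [ 0.35606431  0.19213897 -0.00103967]
[261. 206.] 15 zmax 0.05 [610.  22.] [4. 5.] 87.5478286743164
[191. 223.] 579 zmax 0.061 [543. 303.] [107.  99.] 59.54545974731445
[250. 227.] 77 zmax 0.05 [516.  77.] [27. 37.] 68.17463684082031
[228. 231.] 94 zmax 0.052 [501. 157.] [26. 47.] 56.80438995361328
[201. 246.] 82 zmax 0.053 [438. 259.] [39. 27.] 12.241316795349121
[226. 248.] 88 zmax 0.047 [427. 170.] [47. 23.] 53.08528518676758
board_tl [0.568 0.343 0.044]
board_tr [0.571 0.031 0.014]
bl [0.395 0.362 0.009]
br [0.363 0.047 0.   ]
cupa [0.671 0.17  0.083]
cupb [0.677 0.084 0.081]
ink [0.618 0.02  0.062]
blue [ 0.782 -0.27  -0.003]
blueend [ 0.665 -0.058  0.042]
pen [ 0.424 -0.024  0.009]
346 201 [ 0.447 -0.184  0.121]
330 198 [ 0.577 -0.21   0.062]
370 185 [ 0.675 -0.453  0.005]
384 210 [ 0.39  -0.293  0.087]
345 225 [ 0.413 -0.161  0.059]
325 212 [ 0.525 -0.157  0.049]
300 219 [ 0.593 -0.102  0.002]
375 125 [ 0.638 -0.425  0.265]
275 195 [ 0.678 -0.052  0.067]
320 185 [ 0.673 -0.229  0.063]
```

View pics/box0.png

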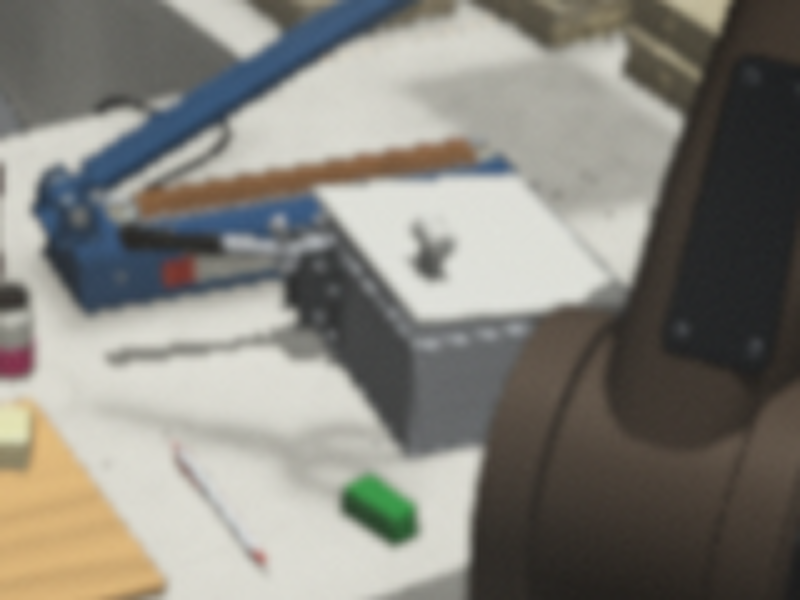

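The crop shows the box nearly shut. The lid corners are at about (324,187), (364,185), (382,206) and (343,214) in the full image. The grip is at (346,200), the lever is open with its black handle at about (294,198), and the blue cutter stands behind.

Run:
```python
from h import *
d=np.load('scene0.npz');P=d['P'];px=d['px'].astype(int)
m=np.zeros(px.shape[:2],np.uint8); cv2.fillPoly(m,[np.array([(326,189),(362,187),(379,205),(344,212)])],1)
q=P[(m>0)&(px.min(-1)>190)]
q=q[(q[:,2]>.07)&(q[:,2]<.13)]
c=np.median(q,0);q=q[np.abs(q[:,2]-c[2])<.03]
A=np.c_[q[:,:2],np.ones(len(q))];co=np.linalg.lstsq(A,q[:,2],rcond=None)[0]
print(len(q),'plane',co,c)
white=(px.min(-1)>195)&(P[...,2]>.075)&(P[...,2]<.13)&(P[...,0]>.3)&(P[...,0]<.65)&(P[...,1]<-.1)&(P[...,1]>-.42)
w=P[white]; r=cv2.minAreaRect((w[:,:2]*1000).astype(np.float32)); print(len(w),r,cv2.boxPoints(r).round())
# grip
g=P[190:212,330:365].reshape(-1,3); g=g[g[:,2]>.108]; print('grip',len(g),g.mean(0),g.min(0),g.max(0))
# lever handle: dark pixels
hm=(px.max(-1)<70); 
for v in range(190,206):
  for u in range(284,308):
    if hm[v,u] and P[v,u,2]>.03 and P[v,u,0]<.6: print((u,v),P[v,u].round(3),end=' ')
```

```text
751 plane [0.01614899 0.08422386 0.11275035] [ 0.47920633 -0.2390455   0.10051827]
913 ((480.4759521484375, -236.59996032714844), (146.2768096923828, 180.6497802734375), 78.30325317382812) [[ 377. -290.]
 [ 554. -327.]
 [ 584. -183.]
 [ 407. -147.]]
grip 103 [ 0.45556862 -0.18350512  0.12514965] [ 0.41016117 -0.20857982  0.10805982] [ 0.55316894 -0.15649342  0.14321794]
(285, 195) [ 0.566 -0.031  0.126] (286, 195) [ 0.566 -0.034  0.125] (287, 195) [ 0.561 -0.035  0.127] (284, 196) [ 0.573 -0.031  0.119] (285, 196) [ 0.568 -0.032  0.121] (286, 196) [ 0.563 -0.033  0.123] (287, 196) [ 0.558 -0.034  0.125] (288, 196) [ 0.567 -0.042  0.119] (289, 196) [ 0.565 -0.045  0.119] (290, 196) [ 0.562 -0.047  0.12 ] (291, 196) [ 0.564 -0.052  0.118] (292, 196) [ 0.562 -0.054  0.118] (284, 197) [ 0.575 -0.032  0.114] (285, 197) [ 0.567 -0.032  0.118] (286, 197) [ 0.565 -0.034  0.118] (287, 197) [ 0.559 -0.035  0.121] (288, 197) [ 0.563 -0.04   0.118] (289, 197) [ 0.559 -0.042  0.119] (290, 197) [ 0.557 -0.044  0.119] (291, 197) [ 0.56  -0.05   0.116] (292, 197) [ 0.559 -0.052  0.116] (293, 197) [ 
[... 1156 characters left out ...]
0.56  -0.046  0.111] (291, 199) [ 0.563 -0.051  0.108] (292, 199) [ 0.557 -0.051  0.111] (293, 199) [ 0.555 -0.054  0.111] (294, 199) [ 0.559 -0.06   0.107] (295, 199) [ 0.554 -0.061  0.109] (296, 199) [ 0.555 -0.065  0.108] (297, 199) [ 0.56  -0.071  0.104] (298, 199) [ 0.553 -0.071  0.107] (299, 199) [ 0.558 -0.078  0.103] (300, 199) [ 0.558 -0.082  0.101] (301, 199) [ 0.561 -0.087  0.099] (302, 199) [ 0.554 -0.087  0.102] (303, 199) [ 0.558 -0.092  0.099] (297, 200) [ 0.558 -0.07   0.101] (298, 200) [ 0.564 -0.077  0.096] (299, 200) [ 0.556 -0.077  0.1  ] (300, 200) [ 0.554 -0.079  0.1  ] (301, 200) [ 0.552 -0.082  0.101] (302, 200) [ 0.552 -0.086  0.1  ] (303, 200) [ 0.553 -0.09   0.098]
```

```bash
cat >> h.py <<'E'
F=np.deg2rad(78.5); f=np.array([np.cos(F),np.sin(F),0]); yb=np.array([f[1],-f[0],0]); C=np.array([.480,-.237,0])
def box(x,y,z): return C-f*x+yb*y+np.array([0,0,z])
def pose():
    s=arm.observe(); return np.array(s['position']),R.from_rotvec(s['ee_rot']),s
def goto(p,heading_deg=None):
    """print tool-frame shift to p (at present orientation) and turn about tool axes to heading"""
    q,r,s=pose(); print('shift now',r.inv().apply(np.array(p)-q).round(4),'|',np.linalg.norm(np.array(p)-q).round(3))
    if heading_deg is not None:
        h=np.deg2rad(heading_deg); x=np.array([np.cos(h),np.sin(h),0]);z=np.array([0,0,-1.]);t=R.from_matrix(np.c_[x,np.cross(z,x),z])
        print('turn',(r.inv()*t).as_rotvec().round(4),'shift after turn',t.inv().apply(np.array(p)-q).round(4))
E
python3 - <<'E'
from h import *
th=.084+np.arctan2(.037,.122); rr=np.hypot(.037,.122)
g=box(.075-rr*np.cos(th),-.04,.085+rr*np.sin(th)); print(g)
goto(g+[0,0,.08],78.5)
E
```

```text
[ 0.44946864 -0.18643237  0.13210549]
shift now [ 0.3186 -0.2568  0.0332] | 0.411
turn [-1.300e-03 -5.000e-04 -9.064e-01] shift after turn [0.3986 0.0925 0.0329]
```

arm_command --targets '[[[0,0,0,0,0,-0.18],[0,0,0,0,0,-0.18],[0,0,0,0,0,-0.18],[0,0,0,0,0,-0.18],[0,0,0,0,0,-0.186],[0.04,0.01,0,0,0,0],[0.05,0.012,0,0,0,0],[0.05,0.012,0,0,0,0],[0.05,0.012,0,0,0,0],[0.05,0.012,0,0,0,0]]]' --jaw 0.07 --newtons 20

```text
clock: 1.35
position: [0.3847, -0.3338, 0.2455]
ee_rot: [-2.433, -1.987, 0.0]
force: [0.6, -0.0, 0.3]
width: 0.762
gripper_force: 0.0
```

arm_command --targets '[[[0.05,0.012,0.005,0,0,0],[0.05,0.012,0.01,0,0,0],[0.04,0.008,0.01,0,0,0],[0.02,0.002,0.008,0,0,0],[0,0,0,0,0,0]]]'

```text
clock: 1.98
position: [0.4495, -0.1838, 0.2121]
ee_rot: [-2.429, -1.99, 0.001]
force: [-0.8, -0.9, 1.0]
width: 0.762
gripper_force: 0.0
```

Run:
```python
from h import *
print(pose()[0]); goto([.4495,-.1864,.132],78.5)
im=arm.get_image('top'); P=cloud(im);np.savez('top1.npz',P=P,px=im['pixels'])
cv2.imwrite('pics/top1.png',cv2.resize(im['pixels'][180:290,165:385][...,::-1],(800,400),interpolation=cv2.INTER_CUBIC))
i2=arm.get_image('scene')
cv2.imwrite('pics/sc1.png',cv2.resize(i2['pixels'][150:255,260:400][...,::-1],(800,600),interpolation=cv2.INTER_CUBIC))
```

```text
[ 0.44953247 -0.1837746   0.2121355 ]
shift now [-0.0026  0.0006  0.0801] | 0.08
turn [-0.0015 -0.0006  0.0029] shift after turn [-0.0026  0.0005  0.0801]
```

View pics/sc1.png

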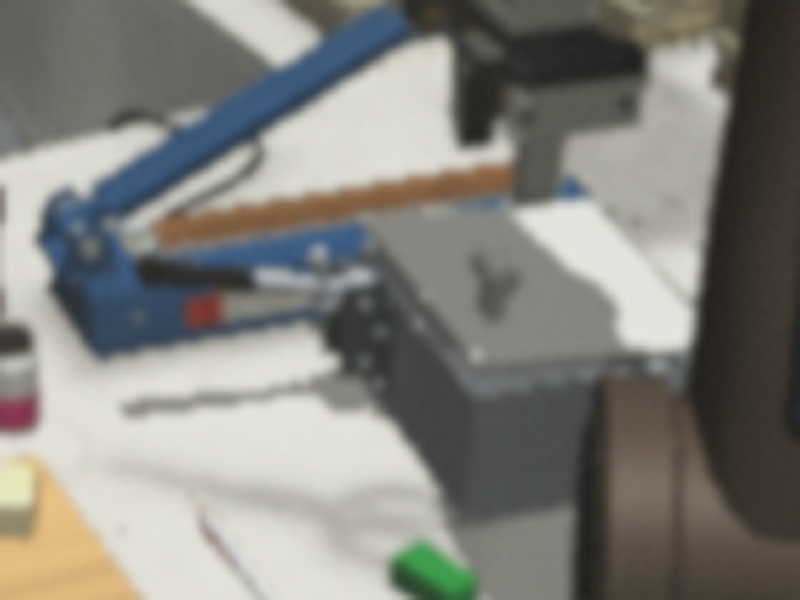

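View pics/top1.png

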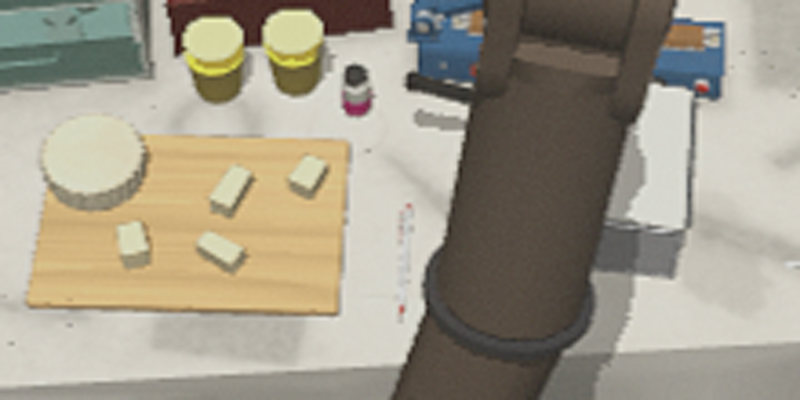

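The gripper is above the box. In the scene crop the lid grip is at (493,283) and nothing is in the way. The top crop shows the four offcuts at (133,243), (221,251), (231,189) and (308,175), with the wheel at (93,160). I'll check the grip position from the depth data first.

Run:
```python
from h import *
P=np.load('scene0.npz')['P']; q=P[190:212,335:358].reshape(-1,3)
b=np.c_[-(q-C)@f,(q-C)@yb,q[:,2]]
g=b[(q[:,2]>.118)&(abs(b[:,0]+.047)<.03)&(abs(b[:,1]+.04)<.03)]
print(len(g),g.mean(0),np.percentile(g,[5,50,95],axis=0))
```

```text
64 [-0.04352732 -0.04006618  0.13436536] [[-0.04933904 -0.05214429  0.12014406]
 [-0.04450742 -0.041646    0.1361469 ]
 [-0.03382264 -0.02299266  0.14257733]]
```

arm_command --targets '[[[-0.001,0,0.03,0,0,0],[-0.001,0,0.03,0,0,0],[0,0,0.018,0,0,0],[0,0,0,0,0,0]]]'

```text
clock: 2.58
position: [0.448, -0.1886, 0.1339]
ee_rot: [-2.434, -1.984, 0.003]
force: [-0.1, -0.0, -0.3]
width: 0.759
gripper_force: 0.0
```

arm_command --targets '[[[0,0,0,0,0,0],[0,0,0,0,0,0],[0,0,0,0,0,0],[0,0,0,0,0,0],[0,0,0,0,0,0]]]' --jaw 0.0 --newtons 20

```text
clock: 3.2
position: [0.4549, -0.1893, 0.1368]
ee_rot: [2.426, 1.981, 0.011]
force: [14.5, -7.5, -5.3]
width: 0.348
gripper_force: 20.0
```

arm_command --targets '[[[0,0.006,-0.001,0,0,0],[-0.008,0,-0.0166,0,0,0],[-0.0099,0,-0.0148,0,0,0],[-0.0119,0,-0.0131,0,0,0],[-0.0136,0,-0.0115,0,0,0],[-0.0152,0,-0.0094,0,0,0]]]'

```text
clock: 3.95
position: [0.4441, -0.2463, 0.2023]
ee_rot: [2.432, 1.987, 0.003]
force: [7.4, -0.6, -7.0]
width: 0.348
gripper_force: 20.0
```

arm_command --targets '[[[-0.0162,0,-0.0073,0,0,0],[-0.0171,0.002,-0.0048,0,0,0],[-0.0176,0.002,-0.0026,0,0,0],[-0.0179,0,0,0,0,0],[-0.0176,0,0.0026,0,0,0],[-0.0129,0,0.0034,0,0,0],[0,0,0,0,0,0]]]'

```text
clock: 4.82
position: [0.4249, -0.3457, 0.2098]
ee_rot: [-2.435, -1.982, 0.004]
force: [-6.9, -1.0, 5.5]
width: 0.35
gripper_force: 20.0
```

Run:
```python
from h import *
p=pose()[0]; b=[-(p-C)@f,(p-C)@yb,p[2]]; print(np.round(b,4), np.hypot(.075-b[0],b[2]-.085), np.degrees(np.arctan2(b[2]-.085,.075-b[0]))-16.9)
```

```text
[ 0.1175 -0.0323  0.2098] 0.13184595290130258 91.92416312068107
```

arm_command --targets '[[[0,0,0,0,0,0],[0,0,0,0,0,0],[0,0,-0.03,0,0,0],[0,0,-0.05,0,0,0],[0,0,-0.05,0,0,0]]]' --jaw 0.055

```text
clock: 5.45
position: [0.4276, -0.3435, 0.3413]
ee_rot: [-2.432, -1.988, -0.0]
force: [-0.5, -0.1, 0.3]
width: 0.598
gripper_force: 0.0
```

```bash
sed -i 's/C=np.array(\[.480,-.237,0\])/C=np.array([.4874,-.2385,0])/' h.py
cat >> h.py <<'E'
def plane(im,uv,z):
    K=np.array([[im['fx'],0,im['cx']],[0,im['fy'],im['cy']],[0,0,1]])
    p=cv2.undistortPoints(np.asarray(uv,float).reshape(-1,1,2),K,np.array(im['dist'],float)).reshape(-1,2)
    d=R.from_rotvec(im['rotation']).apply(np.c_[p,np.ones(len(p))]); o=np.array(im['xyz'])
    return o+d*((z-o[2])/d[:,2])[:,None]
def offcuts(save=None):
    """top faces of offcuts: bright cream in the top view, upsampled, cast onto z=.04"""
    im=arm.get_image('top'); a=im['pixels'][200:275,165:270]; k=6
    a=cv2.resize(a,None,fx=k,fy=k,interpolation=cv2.INTER_CUBIC); h=cv2.cvtColor(a,cv2.COLOR_RGB2HSV)
    m=((h[...,1]<90)&(h[...,2]>185)).astype(np.uint8); Pz=cv2.resize(cloud(im)[200:275,165:270,2].astype(np.float32),None,fx=k,fy=k,interpolation=cv2.INTER_NEAREST)
    m[~(Pz>.026)]=0; m=cv2.morphologyEx(m,cv2.MORPH_OPEN,np.ones((7,7)))
    for c in cv2.findContours(m,cv2.RETR_EXTERNAL,cv2.CHAIN_APPROX_NONE)[0]:
        if cv2.contourArea(c)<600: continue
        uv=(c.reshape(-1,2)+.5)/k-.5+[165,200]; w=plane(im,uv,.04)[:,:2]*1000
        r=cv2.minAreaRect(w.astype(np.float32)); b=cv2.boxPoints(r); e=b[1]-b[0]; g=b[2]-b[1]
        L=e if np.hypot(*e)>np.hypot(*g) else g
        print('px',uv.mean(0).round(),'centre',np.round(r[0]),'size',np.round(r[1]),'long axis deg',round(np.degrees(np.arctan2(L[1],L[0]))%180,1))
        cv2.drawContours(a,[c],-1,(255,0,0),1)
    if save: cv2.imwrite(save,a[...,::-1])
E
python3 - <<'E'
from h import *
offcuts('pics/off1.png'); print(arm.observe()['position'])
E
```

```text
px [225. 247.] centre [429. 171.] size [48. 26.] long axis deg 54.9
px [201. 245.] centre [445. 260.] size [41. 30.] long axis deg 9.4
px [228. 230.] centre [506. 158.] size [27. 53.] long axis deg 150.8
px [249. 226.] centre [519.  77.] size [29. 41.] long axis deg 149.4
px [190. 221.] centre [556. 304.] size [109. 104.] long axis deg 1.3
[ 0.42969301 -0.34459145  0.34847793]
```

View pics/off1.png

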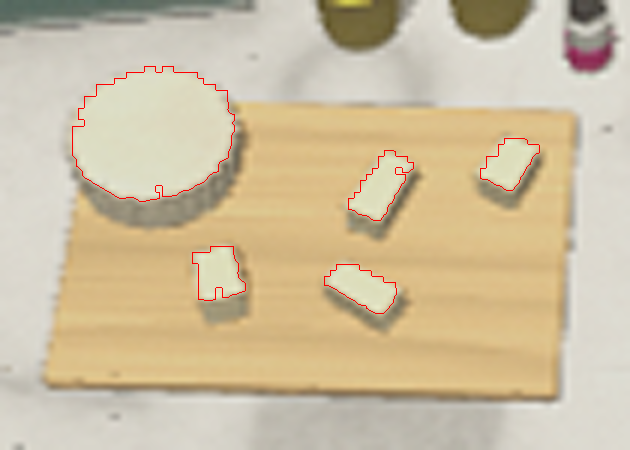

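The red outlines fit the top faces of the four offcuts. They sit at crop (218,273), (361,290), (381,187) and (510,165), and the wheel is clear of all of them.

Run:
```python
from h import *
print(pose()[2]['joints'].round(2)); goto([.517,.077,.035],149.4)
```

```text
[ 0.81  0.26 -0.3   1.58  0.08  1.3   0.3 ]
shift now [ 0.4317 -0.001   0.3119] | 0.533
turn [ 0.0053  0.0085 -1.2369] shift after turn [0.1395 0.4073 0.3135]
```

arm_command --targets '[[[0.03,0,0,0,0,0],[0.05,0,0,0,0,0],[0.058,0,0,0,0,0],[0.058,0,0,0,0,0],[0.058,0,0,0,0,0],[0.058,0,0,0,0,0],[0.055,0,0,0,0,0],[0.045,0,0.01,0,0,0],[0.02,-0.001,0.03,0,0,-0.1],[0,0,0.03,0,0,-0.18]]]'

```text
clock: 6.75
position: [0.5127, 0.0824, 0.2693]
ee_rot: [-2.122, -2.317, -0.003]
force: [-0.1, -0.7, -0.7]
width: 0.602
gripper_force: 0.0
```

arm_command --targets '[[[0,0,0.03,0,0,-0.18],[0,0,0.03,0,0,-0.18],[0,0,0.03,0,0,-0.18],[0,0,0.03,0,0,-0.18],[0,0,0.02,0,0,-0.18],[0,0,0.01,0,0,-0.057],[0,0,0,0,0,0]]]'

```text
clock: 7.62
position: [0.5126, 0.0795, 0.1196]
ee_rot: [-0.833, -3.028, -0.0]
force: [0.5, -0.4, 0.1]
width: 0.597
gripper_force: 0.0
```

Run:
```python
from h import *
print(pose()[2]['joints'].round(2)); goto([.517,.077,.035],149.4)
```

```text
[ 0.29  0.53 -0.75  1.93  0.47  0.87  0.33]
shift now [-0.0052  0.0001  0.0846] | 0.085
turn [-0.0002 -0.0009 -0.0029] shift after turn [-0.0051  0.0001  0.0846]
```

arm_command --targets '[[[-0.005,0,0.03,0,0,0],[0,0,0.035,0,0,0],[0,0,0.018,0,0,0],[0,0,0,0,0,0]]]'

```text
clock: 8.12
position: [0.5168, 0.077, 0.0366]
ee_rot: [-0.831, -3.029, 0.001]
force: [-0.3, 0.2, 0.5]
width: 0.599
gripper_force: 0.0
```

arm_command --targets '[[[0,0,0,0,0,0],[0,0,0,0,0,0],[0,0,0,0,0,0],[0,0,0,0,0,0]]]' --jaw 0.0 --newtons 15

```text
clock: 8.62
position: [0.5176, 0.077, 0.0375]
ee_rot: [0.83, 3.029, 0.001]
force: [-0.4, -0.3, 7.1]
width: 0.315
gripper_force: 14.9
```

arm_command --targets '[[[0,0,-0.03,0,0,0],[0,0,-0.05,0,0,0],[0,0,-0.06,0,0,0],[0,0,-0.04,0,0,0.0],[0,0,0,0,0,0]]]'

```text
clock: 9.25
position: [0.5186, 0.0775, 0.2199]
ee_rot: [0.829, 3.025, 0.003]
force: [-0.4, -0.3, -1.4]
width: 0.313
gripper_force: 14.9
```

Run:
```python
from h import *
print(box(0,-.03,.07)); goto(box(0,-.03,.07),78.5); print(arm.observe()['width'])
```

```text
[ 0.45800226 -0.23251896  0.07      ]
shift now [-0.1053 -0.298   0.1494] | 0.35
turn [0.0057 0.0019 1.2362] shift after turn [-0.3158  0.0024  0.1499]
0.31259104814711786
```

arm_command --targets '[[[0,0,0,0,0,0.18],[0,0,0,0,0,0.18],[0,0,0,0,0,0.18],[0,0,0,0,0,0.18],[0,0,0,0,0,0.18],[0,0,0,0,0,0.18],[-0.02,0,0,0,0,0.156],[-0.05,0,0,0,0,0],[-0.06,0,0,0,0,0],[-0.06,0,0,0,0,0]]]'

```text
clock: 10.5
position: [0.4812, -0.1114, 0.2158]
ee_rot: [-2.431, -1.989, 0.002]
force: [1.9, -0.0, -0.2]
width: 0.315
gripper_force: 14.9
```

arm_command --targets '[[[-0.06,0,0,0,0,0],[-0.045,0.002,0,0,0,0],[-0.02,0,0.02,0,0,0],[0,0,0.04,0,0,0],[0,0,0.05,0,0,0],[0,0,0.035,0,0,0],[0,0,0,0,0,0]]]'

```text
clock: 11.38
position: [0.4569, -0.2316, 0.069]
ee_rot: [-2.427, -1.985, 0.005]
force: [-0.1, -0.3, -0.8]
width: 0.311
gripper_force: 14.9
```

arm_command --targets '[[[0,0,0,0,0,0],[0,0,0,0,0,0],[0,0,-0.04,0,0,0],[0,0,-0.06,0,0,0],[0,0,-0.06,0,0,0],[0,0,0,0,0,0]]]' --jaw 0.055

```text
clock: 12.12
position: [0.4624, -0.2334, 0.2381]
ee_rot: [2.424, 1.982, 0.007]
force: [0.1, -0.1, -0.2]
width: 0.598
gripper_force: 0.0
```

Run:
```python
from h import *
offcuts()
goto([.504,.158,.035],150.8)
im=arm.get_image('scene'); cv2.imwrite('pics/sc2.png',cv2.resize(im['pixels'][140:260,250:410][...,::-1],(800,600),interpolation=cv2.INTER_CUBIC))
```

```text
px [225. 247.] centre [429. 171.] size [47. 25.] long axis deg 53.8
px [201. 245.] centre [445. 260.] size [41. 29.] long axis deg 9.4
px [228. 230.] centre [506. 158.] size [27. 53.] long axis deg 150.8
px [190. 221.] centre [557. 304.] size [108. 103.] long axis deg 3.0
shift now [ 0.3924 -0.037   0.1992] | 0.442
turn [ 0.0042  0.006  -1.2615] shift after turn [0.1533 0.3625 0.2003]
```

View pics/sc2.png

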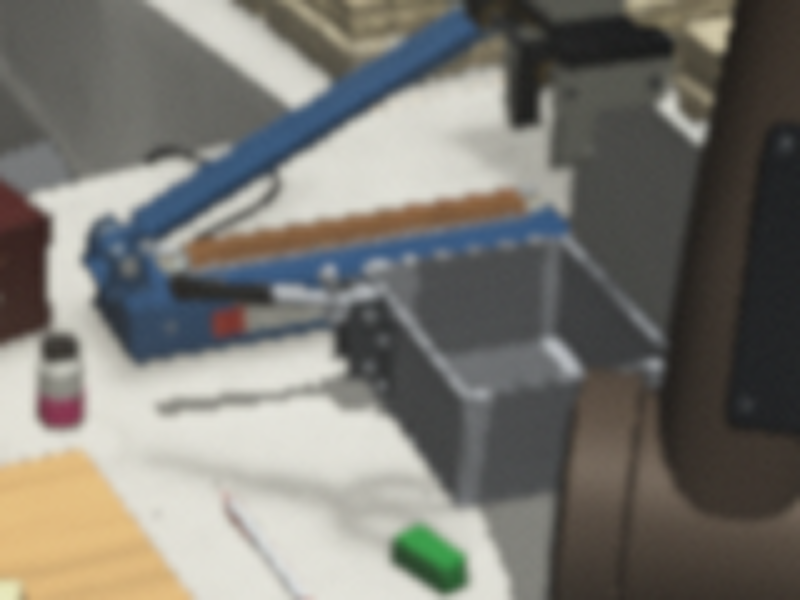

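The lid stands open behind the box. The floor is partly visible at (500,360), and the first offcut is hidden behind the near wall. Next is the offcut at (506,158).

arm_command --targets '[[[0.03,-0.003,0,0,0,0],[0.05,-0.006,0,0,0,0],[0.058,-0.006,0,0,0,0],[0.058,-0.006,0,0,0,0],[0.058,-0.006,0,0,0,0],[0.058,-0.006,0,0,0,0],[0.05,-0.004,0,0,0,0],[0.03,0,0,0,0,-0.12],[0,0,0.02,0,0,-0.18],[0,0,0.02,0,0,-0.18]]]'

```text
clock: 13.48
position: [0.5004, 0.1592, 0.1903]
ee_rot: [-1.88, -2.516, 0.002]
force: [0.3, 0.1, -0.9]
width: 0.599
gripper_force: 0.0
```

arm_command --targets '[[[0,0,0.02,0,0,-0.18],[0,0,0.02,0,0,-0.18],[0,0,0.02,0,0,-0.18],[0,0,0.02,0,0,-0.18],[0,0,0.01,0,0,-0.06],[0,0,0,0,0,0]]]'

```text
clock: 14.22
position: [0.4999, 0.1583, 0.1002]
ee_rot: [-0.793, -3.036, 0.002]
force: [-0.0, 0.1, 0.1]
width: 0.596
gripper_force: 0.0
```

Run:
```python
from h import *
goto([.504,.158,.036],150.8)
```

```text
shift now [-0.0039  0.0019  0.0642] | 0.064
turn [-0.0023 -0.0027 -0.0015] shift after turn [-0.0037  0.0018  0.0642]
```

arm_command --targets '[[[-0.004,0.002,0.03,0,0,0],[0,0,0.024,0,0,0],[0,0,0.01,0,0,0],[0,0,0,0,0,0]]]'

```text
clock: 14.72
position: [0.5053, 0.1587, 0.0377]
ee_rot: [-0.794, -3.039, 0.001]
force: [0.0, 0.6, -1.2]
width: 0.599
gripper_force: 0.0
```

arm_command --targets '[[[0,0,0,0,0,0],[0,0,0,0,0,0],[0,0,0,0,0,0],[0,0,0,0,0,0]]]' --jaw 0.0

```text
clock: 15.22
position: [0.5059, 0.1588, 0.0382]
ee_rot: [0.794, 3.039, 0.001]
force: [-0.5, 0.1, 3.0]
width: 0.287
gripper_force: 14.9
```

arm_command --targets '[[[0,0,-0.03,0,0,0],[0,0,-0.05,0,0,0],[0,0,-0.06,0,0,0.1],[0,0,-0.04,0,0,0.18],[0,0,0,0,0,0.18],[0,0,0,0,0,0.18],[0,0,0,0,0,0.18],[0,0,0,0,0,0.18],[0,0,0,0,0,0.18],[0,0,0,0,0,0.08]]]'

```text
clock: 16.48
position: [0.5054, 0.1587, 0.2178]
ee_rot: [2.436, 1.984, -0.0]
force: [-0.0, 0.3, -0.2]
width: 0.285
gripper_force: 14.9
```

Run:
```python
from h import *
goto(box(0,.03,.07),78.5); print(arm.observe()['width'],pose()[0])
```

```text
shift now [-0.3924  0.0929  0.1479] | 0.43
turn [-0.0001  0.0003 -0.0033] shift after turn [-0.3928  0.0915  0.1478]
0.28459691238979873 [0.5053964  0.15868058 0.21780271]
```

arm_command --targets '[[[-0.03,0.005,0,0,0,0],[-0.05,0.008,0,0,0,0],[-0.058,0.009,0,0,0,0],[-0.058,0.01,0,0,0,0],[-0.058,0.01,0,0,0,0],[-0.058,0.01,0,0,0,0],[-0.05,0.008,0,0,0,0],[-0.03,0.005,0.02,0,0,0],[0,0,0.04,0,0,0],[0,0,0.05,0,0,0]]]'

```text
clock: 17.73
position: [0.4919, -0.2393, 0.1074]
ee_rot: [2.432, 1.985, 0.002]
force: [0.2, -1.4, -0.1]
width: 0.286
gripper_force: 14.9
```

arm_command --targets '[[[0,0,0.034,0,0,0],[0,0,0,0,0,0]]]'

```text
clock: 17.98
position: [0.4896, -0.2377, 0.0717]
ee_rot: [-2.428, -1.986, 0.004]
force: [0.1, 0.6, 0.5]
width: 0.286
gripper_force: 14.9
```

arm_command --targets '[[[0,0,0,0,0,0],[0,0,0,0,0,0],[0,0,-0.04,0,0,0],[0,0,-0.06,0,0,0],[0,0,-0.06,0,0,0],[0,0,0,0,0,0]]]' --jaw 0.055

```text
clock: 18.73
position: [0.4945, -0.239, 0.2403]
ee_rot: [2.425, 1.982, 0.008]
force: [1.4, 0.1, -0.7]
width: 0.594
gripper_force: 0.0
```

Run:
```python
from h import *
offcuts()
goto([.428,.170,.035],54.5)
```

```text
px [225. 247.] centre [429. 171.] size [47. 25.] long axis deg 53.8
px [201. 245.] centre [445. 260.] size [41. 29.] long axis deg 9.4
px [190. 221.] centre [557. 304.] size [108. 103.] long axis deg 3.0
shift now [ 0.3882 -0.1462  0.2008] | 0.461
turn [0.0068 0.0006 0.4193] shift after turn [ 0.2952 -0.2903  0.2025]
```

arm_command --targets '[[[0.03,-0.012,0,0,0,0],[0.05,-0.019,0,0,0,0],[0.056,-0.021,0,0,0,0],[0.056,-0.021,0,0,0,0],[0.056,-0.021,0,0,0,0],[0.056,-0.021,0,0,0,0],[0.05,-0.019,0.01,0,0,0],[0.034,-0.012,0.03,0,0,0.06],[0,0,0.05,0,0,0.18],[0,0,0.04,0,0,0.18]]]'

```text
clock: 20.02
position: [0.4243, 0.1708, 0.1018]
ee_rot: [-2.796, -1.431, 0.003]
force: [0.6, -0.2, -0.5]
width: 0.599
gripper_force: 0.0
```

arm_command --targets '[[[0,0,0.01,0,0,0],[0,0,0,0,0,0]]]'

```text
clock: 20.27
position: [0.4252, 0.1709, 0.0939]
ee_rot: [-2.79, -1.444, 0.001]
force: [0.0, 0.5, 0.4]
width: 0.596
gripper_force: 0.0
```

Run:
```python
from h import *
goto([.428,.170,.036],54.5)
```

```text
shift now [0.0009 0.0028 0.0579] | 0.058
turn [-0.0005  0.0008  0.0042] shift after turn [0.0009 0.0028 0.0579]
```

arm_command --targets '[[[0.001,0.003,0.03,0,0,0],[0,0,0.02,0,0,0],[0,0,0.007,0,0,0],[0,0,0,0,0,0]]]'

```text
clock: 20.78
position: [0.429, 0.1701, 0.0376]
ee_rot: [2.792, 1.439, 0.002]
force: [0.7, -0.2, 0.3]
width: 0.602
gripper_force: 0.0
```

arm_command --targets '[[[0,0,0,0,0,0],[0,0,0,0,0,0],[0,0,0,0,0,0],[0,0,0,0,0,0]]]' --jaw 0.0

```text
clock: 21.28
position: [0.4287, 0.1699, 0.0371]
ee_rot: [2.793, 1.438, 0.001]
force: [0.6, -0.9, 3.3]
width: 0.27
gripper_force: 14.9
```

arm_command --targets '[[[0,0,-0.03,0,0,0],[0,0,-0.05,0,0,-0.1],[0,0,-0.06,0,0,-0.18],[0,0,-0.04,0,0,-0.14],[0,0,0,0,0,0]]]'

```text
clock: 21.9
position: [0.4299, 0.1707, 0.2195]
ee_rot: [2.43, 1.988, 0.008]
force: [0.4, 0.5, -0.6]
width: 0.266
gripper_force: 15.0
```

Run:
```python
from h import *
goto(box(.0,-.03,.085),78.5); print(arm.observe()['width'],pose()[0])
```

```text
shift now [-0.39    0.1067  0.134 ] | 0.426
turn [ 0.0048 -0.0027  0.0013] shift after turn [-0.3895  0.1079  0.1345]
0.26626523853429473 [0.42993874 0.17072039 0.21951829]
```

arm_command --targets '[[[-0.03,0.009,0,0,0,0],[-0.05,0.015,0,0,0,0],[-0.055,0.016,0,0,0,0],[-0.055,0.016,0,0,0,0],[-0.055,0.016,0,0,0,0],[-0.055,0.016,0,0,0,0],[-0.045,0.012,0,0,0,0],[-0.025,0.007,0.02,0,0,0],[0,0,0.05,0,0,0],[0,0,0.05,0,0,0]]]'

```text
clock: 23.15
position: [0.459, -0.2143, 0.0944]
ee_rot: [-2.434, -1.985, 0.001]
force: [-0.5, 0.2, -1.1]
width: 0.265
gripper_force: 15.0
```

arm_command --targets '[[[0,0,0.014,0,0,0],[0,0,0,0,0,0]]]'

```text
clock: 23.4
position: [0.4593, -0.2135, 0.0823]
ee_rot: [-2.431, -1.987, 0.002]
force: [0.6, 1.0, 0.4]
width: 0.27
gripper_force: 15.0
```

arm_command --targets '[[[0,0,0,0,0,0],[0,0,0,0,0,0],[0,0,-0.04,0,0,0],[0,0,-0.06,0,0,0],[0,0,-0.05,0,0,0],[0,0,0,0,0,0]]]' --jaw 0.055

```text
clock: 24.15
position: [0.4623, -0.2145, 0.2379]
ee_rot: [2.426, 1.983, 0.006]
force: [0.1, -0.3, -0.8]
width: 0.595
gripper_force: 0.0
```

Run:
```python
from h import *
offcuts()
goto([.443,.260,.035],9.4); print(pose()[2]['joints'].round(2))
```

```text
px [201. 245.] centre [445. 260.] size [41. 29.] long axis deg 9.4
px [190. 221.] centre [557. 304.] size [108. 103.] long axis deg 3.0
shift now [ 0.4617 -0.1131  0.1991] | 0.515
turn [ 0.0056 -0.0015  1.2061] shift after turn [ 0.0598 -0.4709  0.2005]
[ 0.78  0.31 -0.57  1.84  0.19  1.04 -0.06]
```

arm_command --targets '[[[0.03,-0.007,0,0,0,0],[0.05,-0.012,0,0,0,0],[0.058,-0.014,0,0,0,0],[0.058,-0.014,0,0,0,0],[0.058,-0.014,0,0,0,0],[0.058,-0.014,0,0,0,0],[0.058,-0.014,0,0,0,0],[0.052,-0.014,0,0,0,0],[0.04,-0.01,0.01,0,0,0.12],[0,0,0.02,0,0,0.18]]]'

```text
clock: 25.45
position: [0.4397, 0.2652, 0.2024]
ee_rot: [-2.7, -1.602, -0.002]
force: [-0.3, -0.2, -0.2]
width: 0.602
gripper_force: 0.0
```

arm_command --targets '[[[0,0,0.03,0,0,0.18],[0,0,0.03,0,0,0.18],[0,0,0.03,0,0,0.18],[0,0,0.02,0,0,0.18],[0,0,0,0,0,0.18],[0,0,0,0,0,0],[0,0,0,0,0,0]]]'

```text
clock: 26.32
position: [0.4407, 0.2612, 0.0928]
ee_rot: [3.129, 0.274, -0.0]
force: [0.3, -0.8, -0.1]
width: 0.6
gripper_force: 0.0
```

Run:
```python
from h import *
goto([.443,.260,.036],9.4)
```

```text
shift now [0.002  0.0016 0.0568] | 0.057
turn [0.0002 0.0001 0.0108] shift after turn [0.002  0.0016 0.0568]
```

arm_command --targets '[[[0.002,0.002,0.03,0,0,0.01],[0,0,0.02,0,0,0],[0,0,0.006,0,0,0],[0,0,0,0,0,0]]]'

```text
clock: 26.82
position: [0.4432, 0.2597, 0.0369]
ee_rot: [-3.131, -0.254, 0.0]
force: [0.2, -0.3, 0.4]
width: 0.601
gripper_force: 0.0
```

arm_command --targets '[[[0,0,0,0,0,0],[0,0,0,0,0,0],[0,0,0,0,0,0],[0,0,0,0,0,0]]]' --jaw 0.0

```text
clock: 27.32
position: [0.4434, 0.2598, 0.0372]
ee_rot: [-3.131, -0.252, -0.001]
force: [0.1, -0.6, 4.7]
width: 0.308
gripper_force: 14.8
```

arm_command --targets '[[[0,0,-0.03,0,0,0],[0,0,-0.05,0,0,-0.1],[0,0,-0.06,0,0,-0.18],[0,0,-0.04,0,0,-0.18],[0,0,0,0,0,-0.18],[0,0,0,0,0,-0.18],[0,0,0,0,0,-0.18],[0,0,0,0,0,-0.18],[0,0,0,0,0,-0.026],[0,0,0,0,0,0]]]'

```text
clock: 28.58
position: [0.4432, 0.2595, 0.2167]
ee_rot: [-2.439, -1.98, 0.0]
force: [-1.0, 0.7, -0.8]
width: 0.311
gripper_force: 14.8
```

Run:
```python
from h import *
goto(box(-.005,-.01,.085),78.5); print(arm.observe()['width'],pose()[0])
```

```text
shift now [-0.4733  0.1358  0.1318] | 0.51
turn [-0.0002  0.0002 -0.0067] shift after turn [-0.4742  0.1326  0.1317]
0.3112865200969606 [0.44315072 0.2595113  0.21671743]
```

arm_command --targets '[[[-0.03,0.009,0,0,0,0],[-0.05,0.014,0,0,0,0],[-0.056,0.016,0,0,0,0],[-0.056,0.016,0,0,0,0],[-0.056,0.016,0,0,0,0],[-0.056,0.016,0,0,0,0],[-0.056,0.016,0,0,0,0],[-0.056,0.016,0,0,0,0],[-0.04,0.012,0,0,0,0],[-0.018,0.004,0.03,0,0,0]]]'

```text
clock: 29.82
position: [0.4806, -0.2355, 0.188]
ee_rot: [2.44, 1.972, 0.002]
force: [-0.1, -0.1, -1.0]
width: 0.309
gripper_force: 14.8
```

arm_command --targets '[[[0,0,0.05,0,0,0],[0,0,0.045,0,0,0],[0,0,0,0,0,0]]]'

```text
clock: 30.2
position: [0.4771, -0.2311, 0.0894]
ee_rot: [-2.434, -1.978, 0.005]
force: [-0.7, -1.0, 0.6]
width: 0.315
gripper_force: 14.8
```

arm_command --targets '[[[0,0,0,0,0,0],[0,0,0,0,0,0],[0,0,-0.04,0,0,0],[0,0,-0.06,0,0,0],[0,0,-0.06,0,0,0],[0,0,-0.06,0,0,0],[0,0,-0.04,0,0,0],[0,0,0,0,0,0]]]' --jaw 0.06

```text
clock: 31.2
position: [0.4809, -0.2318, 0.3569]
ee_rot: [2.43, 1.978, 0.005]
force: [-0.8, -0.9, -0.4]
width: 0.654
gripper_force: 0.0
```

Run:
```python
from h import *
offcuts('pics/off2.png')
th=np.pi/2+.03+np.arctan2(.037,.122)
im=arm.get_image('scene'); cv2.imwrite('pics/sc3.png',cv2.resize(im['pixels'][140:260,250:410][...,::-1],(800,600),interpolation=cv2.INTER_CUBIC))
goto([.4249,-.3457,.2098],78.5); print(pose()[0])
```

```text
px [190. 221.] centre [557. 304.] size [108. 103.] long axis deg 3.0
shift now [-0.1225 -0.0304  0.1431] | 0.191
turn [ 0.0019  0.001  -0.0035] shift after turn [-0.1225 -0.0306  0.143 ]
[ 0.47928432 -0.2317246   0.35281021]
```

View pics/sc3.png

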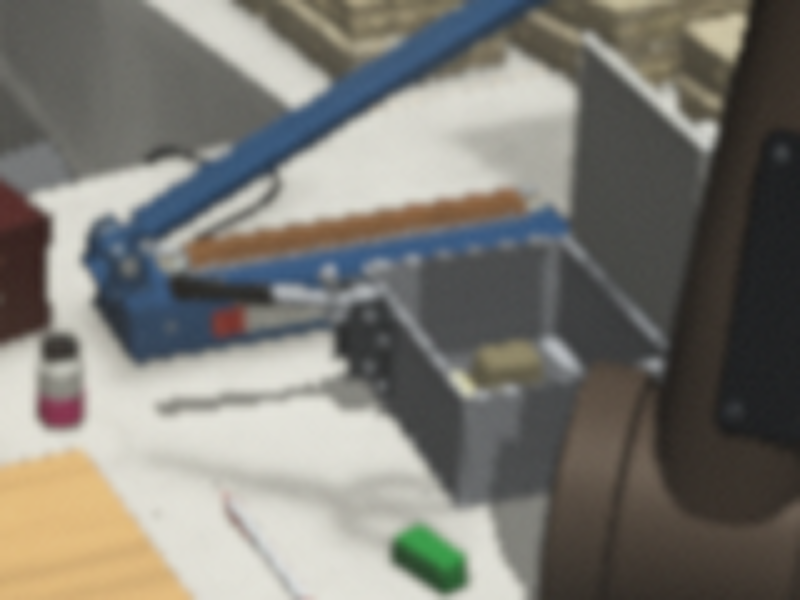

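The offcuts are in the box: pieces show at (505,360) and (467,380), well under the rim. The lid is upright and the lever is still open. I'll grip the lid again where I let go of it.

arm_command --targets '[[[-0.03,-0.008,0,0,0,0],[-0.05,-0.012,0,0,0,0],[-0.0425,-0.01,0.01,0,0,0],[0,0,0.04,0,0,0],[0,0,0.05,0,0,0],[0,0,0.043,0,0,0],[0,0,0,0,0,0]]]'

```text
clock: 32.17
position: [0.4226, -0.3443, 0.2054]
ee_rot: [-2.43, -1.979, 0.003]
force: [-0.6, 0.4, 0.5]
width: 0.654
gripper_force: 0.0
```

arm_command --targets '[[[0,0,0,0,0,0],[0,0,0,0,0,0],[0,0,0,0,0,0],[0,0,0,0,0,0]]]' --jaw 0.0 --newtons 20

```text
clock: 32.67
position: [0.4248, -0.3462, 0.2099]
ee_rot: [2.436, 1.983, -0.002]
force: [-3.7, -0.4, 6.4]
width: 0.348
gripper_force: 20.0
```

arm_command --targets '[[[0.013,0,-0.0034,0,0,0],[0.0176,0,-0.0026,0,0,0],[0.0179,0,0,0,0,0],[0.0176,0,0.0026,0,0,0],[0.0171,0,0.0048,0,0,0],[0.0162,0,0.0073,0,0,0],[0.0152,0,0.0094,0,0,0],[0.0136,0,0.0115,0,0,0]]]'

```text
clock: 33.67
position: [0.4496, -0.2188, 0.1787]
ee_rot: [-2.434, -1.983, 0.004]
force: [-5.9, -3.1, -0.3]
width: 0.345
gripper_force: 20.0
```

arm_command --targets '[[[0.0119,0,0.0131,0,0,0],[0.0099,0,0.0148,0,0,0],[0.008,0,0.0166,0,0,0],[0,0,0,0,0,0]]]'

```text
clock: 34.17
position: [0.4554, -0.1893, 0.1336]
ee_rot: [-2.431, -1.983, 0.003]
force: [-7.1, 2.0, -3.3]
width: 0.35
gripper_force: 20.0
```

arm_command --targets '[[[0.002,0,0.006,0,0,0],[0.001,0,0.005,0,0,0],[0,0,0,0,0,0]]]'

```text
clock: 34.55
position: [0.456, -0.1865, 0.1241]
ee_rot: [-2.433, -1.983, 0.003]
force: [-8.8, 4.7, 5.4]
width: 0.343
gripper_force: 20.0
```

arm_command --targets '[[[0,0,0.004,0,0,0],[0,0,0,0,0,0]]]'

```text
clock: 34.8
position: [0.456, -0.1866, 0.121]
ee_rot: [-2.433, -1.983, 0.004]
force: [-13.8, 5.4, 18.2]
width: 0.35
gripper_force: 20.0
```

arm_command --targets '[[[0,0,0,0,0,0],[0,0,0,0,0,0],[0,0,-0.03,0,0,0],[0.0,0,-0.05,0,0,0],[0,0,-0.03,0,0,0],[0,0,0,0,0,0]]]' --jaw 0.05

```text
clock: 35.55
position: [0.4598, -0.1884, 0.2324]
ee_rot: [2.433, 1.98, 0.005]
force: [-0.2, -0.1, -1.0]
width: 0.545
gripper_force: 0.0
```

```bash
sed -i 's/C=np.array(\[.4874,-.2385,0\])/C=np.array([.486,-.240,0])/' h.py
python3 - <<'E'
from h import *
P=np.load('scene0.npz')['P'].reshape(-1,3)
for y in np.arange(-.40,.05,.05):
    q=P[(abs(P[:,1]-y)<.012)&(P[:,0]>.6)&(P[:,0]<.78)&(P[:,2]>.03)]
    if len(q): print('y',y.round(2),'xmin',q[:,0].min().round(3),'zmax',q[:,2].max().round(3),'x at z>0.1',np.percentile(q[q[:,2]>.1,0],[5,95]).round(3) if (q[:,2]>.1).any() else '')
im=arm.get_image('scene');P=cloud(im);q=P[185:215,280:312].reshape(-1,3);px=im['pixels'][185:215,280:312].reshape(-1,3)
d=q[(px.max(-1)<75)&(q[:,2]>.085)&(q[:,0]<.6)]; b=np.c_[-(d-C)@f,(d-C)@yb,d[:,2]]
print('handle box frame',np.percentile(b,[3,50,97],axis=0).round(4))
print('tgt',box(-.2,.042,.111)); goto(box(-.2,.042,.111),78.5); print(pose()[0])
m=im['pixels'][150:240,270:390]; cv2.imwrite('pics/sc4.png',cv2.resize(m[...,::-1],(800,600),interpolation=cv2.INTER_CUBIC))
E
```

```text
y -0.4 xmin 0.63 zmax 0.275 x at z>0.1 [0.632 0.652]
y -0.35 xmin 0.626 zmax 0.246 x at z>0.1 [0.639 0.666]
y -0.3 xmin 0.642 zmax 0.214 x at z>0.1 [0.643 0.675]
y -0.25 xmin 0.649 zmax 0.19 x at z>0.1 [0.652 0.685]
y -0.2 xmin 0.635 zmax 0.168 x at z>0.1 [0.662 0.69 ]
y -0.15 xmin 0.643 zmax 0.145 x at z>0.1 [0.669 0.701]
y -0.1 xmin 0.642 zmax 0.12 x at z>0.1 [0.673 0.707]
y -0.05 xmin 0.658 zmax 0.091 x at z>0.1 
y -0.0 xmin 0.62 zmax 0.101 x at z>0.1 [0.774 0.774]
handle box frame [[-0.2216  0.0313  0.0993]
 [-0.1952  0.0366  0.1113]
 [-0.1615  0.0426  0.1223]]
tgt [ 0.56703042 -0.05238851  0.111     ]
shift now [0.1551 0.0781 0.1199] | 0.211
turn [ 0.0031  0.0005 -0.0037] shift after turn [0.1548 0.079  0.1198]
[ 0.45873498 -0.18831143  0.23076808]
```

View pics/sc4.png

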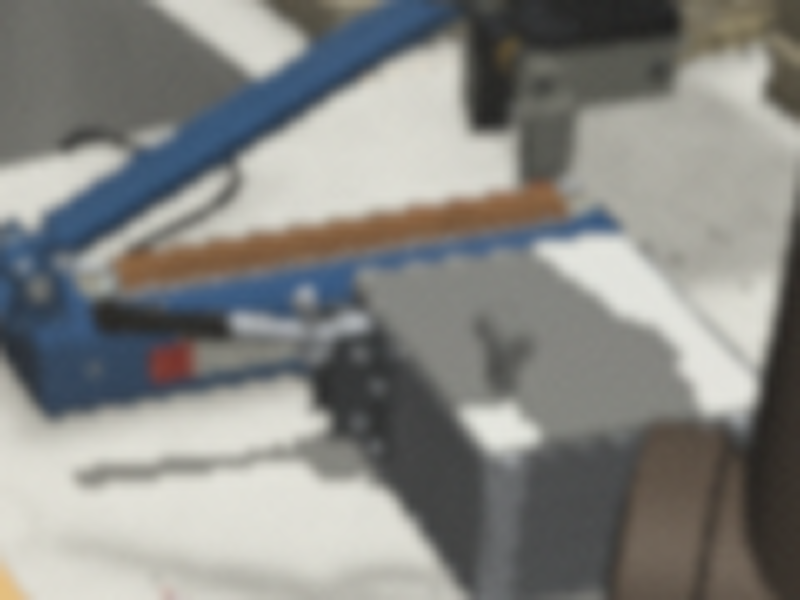

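The lid is shut. In the crop the lever's black handle runs from (95,318) to (225,325) and is clear of the cutter.

arm_command --targets '[[[0.03,0.015,0,0,0,0],[0.045,0.024,0,0,0,0],[0.045,0.024,0,0,0,0],[0.035,0.016,0.01,0,0,0],[0,0,0.04,0,0,0],[0,0,0.04,0,0,0],[0,0,0.03,0,0,0],[0,0,0,0,0,0]]]' --jaw 0.042

```text
clock: 36.6
position: [0.5643, -0.0522, 0.1066]
ee_rot: [-2.432, -1.981, 0.007]
force: [0.1, 0.1, -0.0]
width: 0.463
gripper_force: 0.0
```

arm_command --targets '[[[0,0,0,0,0,0],[0,0,0,0,0,0],[0,0,0,0,0,0],[0,0,0,0,0,0]]]' --jaw 0.0 --newtons 25

```text
clock: 37.1
position: [0.5682, -0.0525, 0.1109]
ee_rot: [2.434, 1.982, 0.004]
force: [4.1, -0.6, 2.5]
width: 0.191
gripper_force: 25.0
```

Run:
```python
from h import *
p,_,s=pose(); x,y,z=-(p-C)@f,(p-C)@yb,p[2]; print(x,y,z,s['width']*92,s['force'])
r=np.hypot(x+.092,z-.082);a0=np.arctan2(z-.082,-x-.092); print(r,np.degrees(a0))
a=np.r_[a0,np.radians(np.arange(23,120,8))]
print(np.c_[np.degrees(a[1:]).round(),np.diff(r*np.cos(a)).round(4),-np.diff(r*np.sin(a)).round(4)])
```

```text
-0.2001125917777907 0.043203986992432684 0.11085461006244103 17.546935867637156 [ 4.14436628 -0.55201908  2.53573897]
0.1118969214177349 14.943580938100979
[[ 2.30e+01 -5.10e-03 -1.49e-02]
 [ 3.10e+01 -7.10e-03 -1.39e-02]
 [ 3.90e+01 -9.00e-03 -1.28e-02]
 [ 4.70e+01 -1.06e-02 -1.14e-02]
 [ 5.50e+01 -1.21e-02 -9.80e-03]
 [ 6.30e+01 -1.34e-02 -8.00e-03]
 [ 7.10e+01 -1.44e-02 -6.10e-03]
 [ 7.90e+01 -1.51e-02 -4.00e-03]
 [ 8.70e+01 -1.55e-02 -1.90e-03]
 [ 9.50e+01 -1.56e-02  3.00e-04]
 [ 1.03e+02 -1.54e-02  2.40e-03]
 [ 1.11e+02 -1.49e-02  4.60e-03]
 [ 1.19e+02 -1.41e-02  6.60e-03]]
```

Handle gripped: the 17.5 mm opening and the 14.9° angle both match.

arm_command --targets '[[[-0.005,0.002,-0.015,0,0,0],[-0.007,0,-0.014,0,0,0],[-0.009,0,-0.0128,0,0,0],[-0.0106,0,-0.0114,0,0,0],[-0.0121,0,-0.0098,0,0,0],[0,0,0,0,0,0]]]'

```text
clock: 37.85
position: [0.56, -0.0958, 0.1741]
ee_rot: [2.436, 1.982, 0.003]
force: [3.0, 4.4, -0.6]
width: 0.19
gripper_force: 25.0
```

arm_command --targets '[[[-0.0134,0,-0.008,0,0,0],[-0.0144,0,-0.0061,0,0,0],[-0.0151,0,-0.004,0,0,0],[-0.0155,0,-0.002,0,0,0],[-0.0156,0,0.0003,0,0,0],[-0.0154,0,0.0024,0,0,0],[-0.0149,0,0.0046,0,0,0],[-0.01,0,0.004,0,0,0],[0,0,0,0,0,0]]]'

```text
clock: 38.98
position: [0.5373, -0.2116, 0.1832]
ee_rot: [2.436, 1.975, -0.0]
force: [4.3, -7.3, 6.1]
width: 0.192
gripper_force: 25.0
```

Run:
```python
from h import *
p,_,s=pose(); x,y,z=-(p-C)@f,(p-C)@yb,p[2]; print(x,y,z,s['width']*92,s['force'])
print(np.hypot(x+.092,z-.082),np.degrees(np.arctan2(z-.082,-x-.092))-15)
```

```text
-0.0380065268562097 0.044586090974226396 0.18316163142434316 17.707641971281085 [ 4.27926522 -7.27612618  6.12552861]
0.11466896186224003 103.09038795524376
```

arm_command --targets '[[[0,0,0,0,0,0],[0,0,0,0,0,0],[0,0,0,0,0,0],[0,0,-0.03,0,0,0],[0,0,-0.05,0,0,0],[0,0,-0.05,0,0,0],[0,-0.03,-0.03,0,0,0],[0,-0.05,0,0,0,0],[0,-0.04,0,0,0,0],[0,0,0,0,0,0]]]' --jaw 0.045

```text
clock: 40.22
position: [0.4166, -0.1826, 0.3418]
ee_rot: [2.436, 1.982, -0.003]
force: [0.1, -0.8, 0.4]
width: 0.491
gripper_force: 0.0
```

Run:
```python
from h import *
im=arm.get_image('scene'); P=cloud(im); cv2.imwrite('pics/sc5.png',cv2.resize(im['pixels'][130:310,140:400][...,::-1],(800,554),interpolation=cv2.INTER_CUBIC))
offcuts()
q=P[150:220,300:380].reshape(-1,3);px=im['pixels'][150:220,300:380].reshape(-1,3)
b=np.c_[-(q-C)@f,(q-C)@yb,q[:,2]]; k=(px.max(-1)<85)&(abs(b[:,1]-.045)<.02)&(b[:,2]>.12)&(b[:,2]<.24)&(abs(b[:,0])<.12)
d=b[k]; print(len(d)); print(np.percentile(np.degrees(np.arctan2(d[:,2]-.082,-d[:,0]-.092)),[10,50,90])-15, arm.observe()['position'],arm.observe()['clock'])
```

```text
px [190. 221.] centre [557. 304.] size [108. 103.] long axis deg 3.0
71
[ 95.78028443  97.44855736 100.64506558] [ 0.41906679 -0.18321332  0.34183392] 40.325
```

View pics/sc5.png

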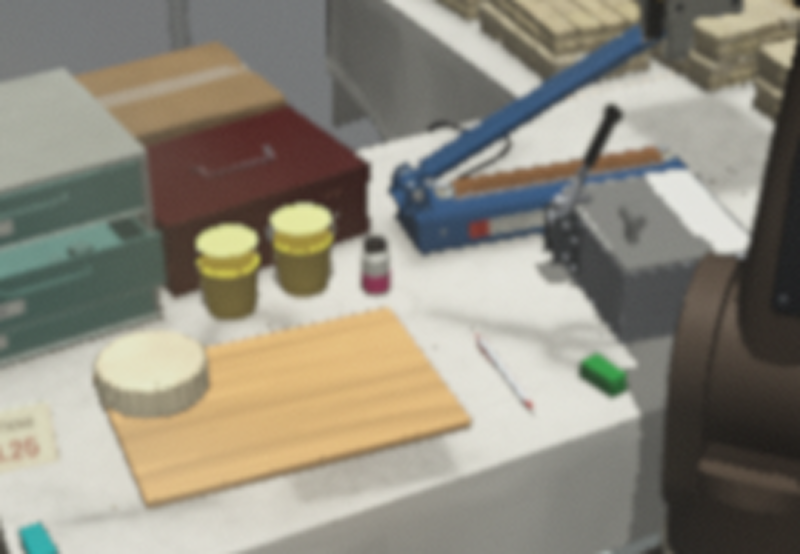

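The board holds only the wheel, at (152,372). The lid is shut, the lever leans back over it at (600,140), measured at about 1.70 to 1.75 rad, and the bystanders look undisturbed. I'm handing the job in.

```bash
python3 -c "
from cell import arm
print(arm.sign_off())"
```

```text
the job is handed in; nothing more can be done
None
```

I put all four offcuts from the board in the scrap box, shut the lid and flipped the cam lever closed over it. The wheel is still on the board, nothing else looked moved in the last picture, and I handed the job in at about 40 s; the hand-in returned no verdict.

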